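Set up the second roller support

ROBOT

A 6-joint arm with a two-finger parallel gripper is mounted at the origin on the work surface. World frame = base frame: x ahead of the robot, y to its left, z up, the work surface at z = 0. Lengths are in m, angles in rad, forces in N, time in s.
With the tool pointing down it reaches from about 0.325 to 0.9 m from the base axis. Payload 6.1 kg.
Tool frame: the origin (TCP) lies between the finger pads; the fingertips stand 22 mm ahead of it and the grasp point (between the pads) lies 3 mm ahead of it (arm.finger_overhang is the distance from the TCP to the fingertips, in m); z points along the fingers, y is the line along which they close (so a half turn about z gives the same grasp; the last joint's range is limited). The gripper opens to 85 mm and grips with 20 to 120 N. Pads are 22 mm wide; open, the fingers measure 114 mm over their backs; the gripper's body (76 mm by 85 mm) begins 54 mm behind the grasp point. The pads swing forward as they close: fully open they stand 13 mm farther back than shut.
Start: joints at [-1.472, 0.22, 1.526, -0, 1.395, -0.126], TCP at [0.139, -0.609, 0.253] pointing down, gripper open.
Joint ranges: [-2.98, 2.98], [-0.91, 2.08], [0.09, 2.57], [-1.24, 4.39], [0.2, 2.65], [-2.68, 2.68]. Speed limits (rad/s): [2.57, 2.57, 3.01, 3.14, 3.14, 3.14].

INTERFACE

Orientations are given as a rotation vector (axis times angle).
In Python, from rig import arm, capture gives the robot as it stands.
- The arm moves only by the tool play_rows, never from a script. Its argument "plan" is a list of rows, each a list of 7 numbers: the shift along the tool's x, y, z normalised to -1 to 1, where 1 is 0.12 m, then the turn, a rotation vector about the tool's x, y, z normalised to -1 to 1, where 1 is pi rad, then the opening, from -1 (shut) to 1 (fully open). In form: [[x, y, z, wx, wy, wz, claw], ...]. A call has 1 to 10 rows; each row shifts and turns the commanded pose from where the row before left it, along the tool's axes as they then stand; what a row does not reach is not made up. A row lasts 1/10 s, in which the tool goes at most 50 mm and 8.59 degrees, less where a joint would pass 70% of its speed; a pose out of reach is approached as far as the arm can. A call with a number of a shift or a turn outside -1 to 1 is refused whole. A call with a gripper value outside its range is refused whole. The fingers move at their own pace and stop on an object; the grip force is fixed at half the most. Time passes only in rows, so rows that do not move let the fingers close. It gives the time, the measured TCP pose, the force, the opening and the grip force at its end, in the units of the state.
- arm.state(): the state, without advancing time (a new reading comes with each control period).
- capture(name): name is "scene" or "top" or "wrist"; returns a dict with "image" (420x560x3 uint8, red, green, blue), "depth" (420x560 float32, m along the optical axis (not along the pixel's ray), 0 where there is no reading), "K" (3x3 intrinsics, pixels), "view" (4x4, takes a point from world to camera coordinates). Camera axes: x right, y down, z forward; pixel columns grow to the right and rows downward; lengths in m; the calibration is good to about 2 mm. A picture is of the moment at which its call begins.
- arm.hand_in(): hands the job in; it is judged then, once.
The state is a dict: "time_s": time; "joint_pos": joint angles; "qvel": joint speeds; "joint_torque": joint torques, N m; "ee_pos": TCP position; "tool_rot": TCP orientation; "force": force on the tool from outside, world axes, zero at the start; "torque": the same for the moment, N m; "opening": finger opening in m; "finger_force": force on a finger pad.
Only numpy, scipy, OpenCV 4.12 (cv2) and the standard library are available. Lean on these libraries where they do the work, as an engineer would, in place of code of your own. Each camera call takes 0.05 s, during which the arm holds its last target. There are 200 camera calls.

TASK

Set up the second support for the coated roller. The loose support is top-heavy: with its saddle still down, carry it without tipping it onto the set-up board and stand it squarely inside the yellow taped square, its blue collar's pin hole running along the board like on the support already fixed there. Then draw its saddle up until the hole in its rod lines up with the collar's hole, push the loose red-handled lock pin through both, right up to its handle, and leave the can, the tape roll and the blue disc where they are.

Things in the scene. Friction and masses are not known exactly. Their poses are not given: they have to be found in the camera images.
- support: loose top-heavy roller support on a black mat 3 mm thick; 0.86 to 0.95 kg. Origin: centre of the underside of its grey foot, 70 x 70 x 8 mm; z up. Bright square tube 26 mm, blue collar 115 to 165 mm up, then rod and V saddle. Tips beyond a lean of 16 degrees or when pushed near its top with about 2 N. Same after half a turn. Lifted by the saddle, the rod just slides out and the foot stays.
- saddle (a joint): how far the saddle is drawn up (m): 0 fully down (its lower face 4 mm above the collar's top), stop at 0.045. At 0.030 the 12 mm hole in its bright 22 mm square rod meets the collar's. Slides with about 4 N of friction and stays where left; saddle and rod weigh 0.28 kg, the rest at least 0.58 kg, so a slow pull leaves the foot standing.
- saddle_block (a point): centre of the lower face of the dark steel V saddle, which is 56 mm wide along the support's x, 22 mm thick along its y, about 32 mm high to the tips of its jaws. Can be gripped from above across the 22 mm. Moves with the saddle.
- collar_top (a point): centre of the top of the blue collar, 165 mm above the foot's underside. Collar: 34 x 34 mm, 50 mm high. It can be gripped from above across its two y faces: the saddle over it is only 22 mm thick in y and passes between the fingers.
- collar_hole (a point): centre of the 12 mm cross hole that runs right through the collar along the support's y, 141 mm above the foot's underside, 17 mm from each y face; lightly chamfered mouths. The x faces have only plugged bosses.
- pin: loose lock pin, 45 g, on the black mat. Origin: on its axis at the shoulder between shank and handle; x axis towards the tip. Steel shank 8 mm thick, 48 mm long, last 6 mm tapered to 5 mm. Red handle with black bands, 18 x 18 mm square, 64 mm long, on the -x side. Lies level, its axis 9 mm above the mat. May go in from either side; held mid-handle from above, the gripper clears the saddle.
- pin_cross (a point): point on the pin's axis 17 mm from the shoulder towards the tip; it lies at the centre of the collar hole when the pin is fully home.
- board: fixed aluminium set-up board, 150 (x) x 320 (y) x 12 mm. Origin: centre of its underside; y along its length. A twin of the support is bolted on at y = -100 mm, its top 243 mm above the bench (go round it), saddle drawn up and pinned as the loose one shall be, pin hole along the board's y, its pin's handle towards -y. The yellow taped square is at y = +100 mm.
- square (a point): centre of the yellow taped square on the board's top face (12 mm above the bench); the tape's inner edges are 92 mm apart, its sides parallel to the board's.
- can: closed round can, blue label, 76 mm diameter, 100 mm high; origin: centre of its underside. Leave it alone.
- tape: roll of yellow masking tape lying flat, 96 mm outside diameter, 24 mm high; origin: centre of its underside. Leave it alone.
- disc: blue coated disc with a low hub, 90 mm diameter, 16 mm high; origin: centre of its underside. Leave it alone.
Mind the look-alikes: they are no part of the job. Leave any green look-alike of the pin alone.

How it is judged:
By the outcome, as a careful person would: the job done as asked, in the order asked, and still so for the second after the job is handed in, with the robot touching nothing.
It also fails if it takes over 72 s, if anything falls off the work surface, if the arm or the gripper's body presses on something with over 40 N, if the wrist force passes 120 N, or if a joint passes its speed limit or range.

## Working session

There is one attempt and no reset: what is moved stays moved. The work goes in short steps, Python scripts to look and compute and a tool call to move; the robot and the scene stay as the last step left them, time stands still between calls to the robot, and variables do not carry over. Pictures are saved under pics/ and viewed, at most 10 in all, crops included, and the job is handed in when it is done.

Besides the shell and the picture viewer there is one more tool, called as name(argument=value, ...) on one line, values as JSON. play_rows: Moves the arm, as the interface text tells. Its arguments: {"type":"object","properties":{"plan":{"type":"array"}},"required":["plan"]}

```bash
ls; mkdir -p pics; python3 - <<'E'
from rig import arm, capture
import cv2,numpy as np
s=arm.state();print({k:np.round(v,3) for k,v in s.items()})
a=[]
for n in("scene","top"):
    c=capture(n);np.savez(f"{n}0.npz",**c);cv2.imwrite(f"pics/{n}0.png",c["image"][:,:,::-1]);print(n,c["K"].round(1).tolist(),c["view"].round(3).tolist())
E
```

```text
pics
{'time_s': np.float64(0.0), 'joint_pos': array([-1.472,  0.221,  1.528, -0.   ,  1.395, -0.126]), 'qvel': array([-0.001, -0.001,  0.   ,  0.001,  0.001,  0.   ]), 'joint_torque': array([-0.0000e+00, -4.9689e+01, -3.8940e+01, -0.0000e+00,  1.1000e-02,
       -0.0000e+00]), 'ee_pos': array([ 0.139, -0.609,  0.252]), 'tool_rot': array([-3.12 , -0.352, -0.   ]), 'force': array([ 0.806,  0.449, -1.103]), 'torque': array([0.004, 0.045, 0.05 ]), 'finger_force': np.float64(0.0), 'opening': np.float64(0.086)}
scene [[523.4, 0.0, 275.5], [0.0, 523.4, 203.7], [0.0, 0.0, 1.0]] [[0.734, 0.679, -0.021, -0.427], [0.458, -0.517, -0.723, -0.132], [-0.502, 0.522, -0.69, 1.453], [0.0, 0.0, 0.0, 1.0]]
top [[414.0, 0.0, 287.2], [0.0, 414.0, 214.2], [0.0, 0.0, 1.0]] [[0.002, -1.0, 0.001, 0.027], [-0.972, -0.002, -0.233, 0.566], [0.233, -0.001, -0.972, 0.932], [0.0, 0.0, 0.0, 1.0]]
```

View pics/scene0.png

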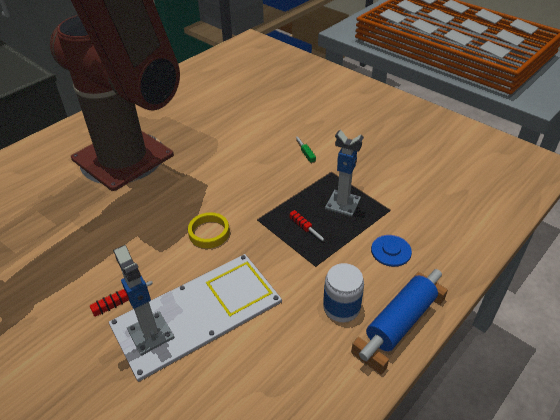

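View pics/top0.png

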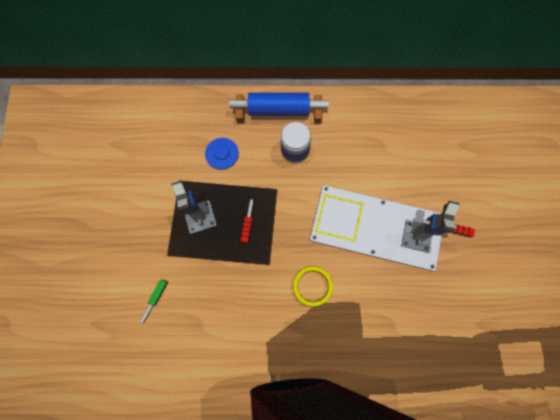

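The scene view shows the loose support on the mat (345,180), the pin at (307,226), the board with the yellow square (240,288) and the twin (140,300). In the top view the support's foot is at (200,217), the pin at (247,222), the square at (340,218) and the can at (295,142).

```bash
cat > h.py <<'E'
import numpy as np,cv2
from rig import arm,capture
def cloud(c):
    d=c["depth"];v,u=np.mgrid[:d.shape[0],:d.shape[1]];K=c["K"]
    P=np.stack([(u-K[0,2])/K[0,0]*d,(v-K[1,2])/K[1,1]*d,d,np.ones_like(d)],-1)
    W=(P@np.linalg.inv(c["view"]).T)[...,:3]; W[d==0]=np.nan
    return W,cv2.cvtColor(c["image"],cv2.COLOR_RGB2HSV).astype(int)
def near(W,x,y,r): return np.hypot(W[...,0]-x,W[...,1]-y)<r
def rect(p):
    (a,b),(w,h),t=cv2.minAreaRect((p[:,:2]*1000).astype(np.float32));return np.round([a,b,w,h,t],1)
def proj(c,p):
    q=c["view"]@np.r_[p,1];return (c["K"]@q[:3])[:2]/q[2]
E
python3 - <<'E'
from h import *
for n in("top","scene"):
    c=dict(np.load(n+"0.npz"));W,H=cloud(c);h,s,v=H[...,0],H[...,1],H[...,2];z=W[...,2]
    pts={"top":{"sq":(340,218),"sup":(200,217),"pin":(247,222),"can":(295,135),"tape":(313,268),"disc":(222,153),"twin":(418,235),"green":(155,295)},"scene":{"sq":(240,288),"sup":(345,205),"pin":(307,226)}}[n]
    for k,(a,b) in pts.items(): print(n,k,W[b,a].round(4))
    yel=(h>20)&(h<35)&(s>150)&(v>120)
    x,y=W[pts["sq"][1],pts["sq"][0]][:2]; m=yel&near(W,x,y,.085)&(z<.02); print("yellow",m.sum(),rect(W[m]),np.nanmedian(z[m]))
    red=((h<6)|(h>172))&(s>150)&(v>60); x,y=W[pts["pin"][1],pts["pin"][0]][:2]; m=red&near(W,x,y,.08)&(z<.05); print("red",m.sum(),rect(W[m]),np.percentile(z[m],[5,50,95]))
    ms=(s<70)&(v>120)&near(W,x,y,.09)&(z<.03);print("shank",ms.sum(),W[ms].mean(0) if ms.sum() else 0, rect(W[ms]) if ms.sum() else 0)
    x,y=W[pts["sup"][1],pts["sup"][0]][:2]
    m=near(W,x,y,.06)&(z>.007)&(z<.016)&(v>60);print("foot",m.sum(),rect(W[m]),np.median(z[m]))
    blue=(h>100)&(h<125)&(s>130)&near(W,x,y,.06)&(z>.1);print("collar",blue.sum(),rect(W[blue]) if blue.sum() else 0,np.percentile(z[blue],[2,50,98]))
    m=near(W,x,y,.06)&(z>.165);print("saddle",m.sum(),rect(W[m]),np.percentile(z[m],[2,50,98]))
E
```

```text
top sq [ 0.5708 -0.1074  0.0073]
top sup [0.5626 0.2411 0.0509]
top pin [0.5563 0.1285 0.0234]
top can [0.7569 0.009  0.1008]
top tape [ 0.4414 -0.0356  0.0247]
top disc [0.7446 0.1998 0.014 ]
top twin [ 0.5151 -0.2831  0.0708]
top green [0.3762 0.347  0.0189]
yellow 145 [ 572.3 -104.4  100.2  100.8   75.7] 0.012358262709659007
red 227 [541.4 132.9  23.5  67.8  81.9] [0.00326596 0.01988694 0.02354915]
shank 50 [0.59338705 0.12859746 0.01432835] [576.8 160.7  34.8 111.2  25.8]
foot 460 [573.  250.8  70.5  69.9  18.1] 0.010952432517296495
collar 48 [577.2 238.2  34.1   7.2  18.2] [0.15662917 0.1674888  0.17078323]
saddle 415 [573.2 251.1  60.7  34.3  18.2] [0.16595131 0.19921157 0.2139996 ]
scene sq [ 0.5767 -0.1036  0.0103]
scene sup [0.5887 0.2434 0.0111]
scene pin [0.5704 0.1215 0.0194]
yellow 356 [ 574.3 -105.4  105.   105.    76.5] 0.01196456093623488
red 194 [536.3 136.2  30.9  79.7  78.6] [0.00665581 0.01903023 0.02299884]
shank 41 [0.59676341 0.12128182 0.01472098] [596.9 122.1   7.2  46.9  80. ]
foot 357 [576.  249.7  70.9  72.3  19.8] 0.01045618661425951
collar 308 [579.2 249.2  36.   34.1  14. ] [0.11725546 0.14731105 0.16851448]
saddle 473 [576.8 248.4  59.7  29.7  19. ] [0.16556878 0.1928901  0.21284918]
```

play_rows(plan=[[0.246,-0.29,-0.062,0,0,0,1],[0.246,-0.29,-0.062,0,0,0,1],[0.246,-0.29,-0.062,0,0,0,1],[0.246,-0.29,-0.062,0,0,0,1],[0.246,-0.29,-0.062,0,0,0,1],[0.246,-0.29,-0.062,0,0,0,1],[0.246,-0.29,-0.062,0,0,0,1],[0.246,-0.29,-0.062,0,0,0,1],[0.246,-0.29,-0.062,0,0,0,1],[0.246,-0.29,-0.062,0,0,0,1]])

```text
time_s: 1.1
ee_pos: [0.3498, -0.2024, 0.3278]
tool_rot: [3.122, 0.352, 0.0]
force: [1.6, -0.2, 0.3]
opening: 0.0853
finger_force: 0.0
```

play_rows(plan=[[0.246,-0.29,-0.062,0,0,0,1],[0.246,-0.29,-0.062,0,0,0,1],[0.246,-0.29,-0.062,0,0,0,1],[0.246,-0.29,-0.062,0,0,0,1],[0.246,-0.29,-0.062,0,0,0,1],[0.246,-0.29,-0.062,0,0,0,1],[0.246,-0.29,-0.062,0,0,0,1],[0.246,-0.29,-0.062,0,0,0,1],[0.246,-0.29,-0.062,0,0,0,1],[0.246,-0.29,-0.062,0,0,0,1]])

```text
time_s: 2.1
ee_pos: [0.5601, 0.2028, 0.4019]
tool_rot: [3.122, 0.353, -0.001]
force: [0.7, -0.2, 0.1]
opening: 0.0855
finger_force: 0.0
```

play_rows(plan=[[0,0,0,0,0,0,1],[0,0,0,0,0,0,1],[0,0,0,0,0,0,1]])

```text
time_s: 2.4
ee_pos: [0.5593, 0.2002, 0.4016]
tool_rot: [3.121, 0.352, -0.002]
force: [-0.1, -0.5, 0.6]
opening: 0.0854
finger_force: 0.0
```

```bash
cat >> h.py <<'E'
from scipy.spatial.transform import Rotation as R
def st():
    s=arm.state();Rm=R.from_rotvec(s["tool_rot"]).as_matrix()
    print("t",round(float(s["time_s"]),2),"pos",(s["ee_pos"]*1e3).round(1),"yawy",round(float(np.degrees(np.arctan2(Rm[1,1],Rm[0,1]))),2),"tilt",np.degrees([Rm[0,2],Rm[1,2]]).round(2),"F",np.round(s["force"],1),"op",round(float(s["opening"])*1e3,1),"ff",round(float(s["finger_force"]),1));return s,Rm
def go(x,y,z,yawy=None):
    "shift in tool units from the measured pose to a TCP target (mm), turn in units"
    s,Rm=st();d=Rm.T@(np.array([x,y,z])/1e3-s["ee_pos"])
    print("units",(d/.12).round(3),"rows>=",np.ceil(np.linalg.norm(d)/.048))
    if yawy is not None:
        y0=np.degrees(np.arctan2(Rm[1,1],Rm[0,1]));dy=(yawy-y0+180)%360-180;print("wz total",round(-dy/180,4),"rows>=",np.ceil(abs(dy)/8.5))
E
python3 - <<'E'
from h import *
st()
c=capture("wrist");np.savez("w0.npz",**c);cv2.imwrite("pics/w0.png",c["image"][:,:,::-1]);print(c["K"].tolist(),np.linalg.inv(c["view"]).round(3).tolist())
E
```

```text
t 2.4 pos [559.3 200.2 401.6] yawy -77.14 tilt [-0.06 -0.03] F [-0.1 -0.5  0.6] op 85.4 ff 0.0
[[319.70142241531545, 0.0, 275.4242247716647], [0.0, 319.70142241531545, 211.2692103226436], [0.0, 0.0, 1.0]] [[0.223, -0.933, -0.283, 0.631], [-0.975, -0.213, -0.065, 0.217], [0.0, 0.29, -0.957, 0.523], [0.0, 0.0, 0.0, 1.0]]
```

View pics/w0.png

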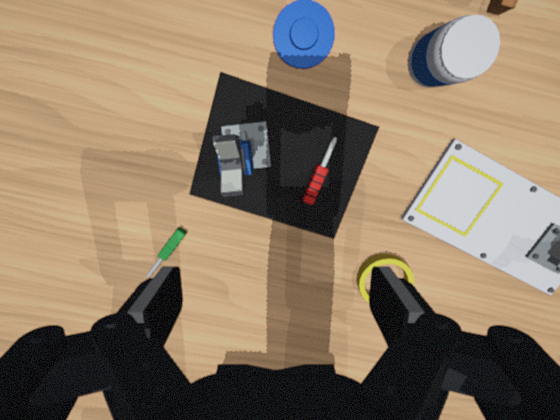

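The wrist view shows the support (saddle at 230,165, foot at 247,145), the pin from its handle at (315,186) to its tip at (333,140), and the yellow square centred near (458,195).

```bash
cat > m.py <<'E'
from h import *
def meas(c,sq=(573,-105),sup=(575,250),pin=(560,129)):
    W,H=cloud(c);h,s,v=H[...,0],H[...,1],H[...,2];z=W[...,2]
    N=lambda p,r:near(W,p[0]/1e3,p[1]/1e3,r)
    m=(h>20)&(h<35)&(s>150)&(v>100)&N(sq,.08)&(z<.025)
    if m.sum()>20: print("yellow",m.sum(),rect(W[m]),np.nanmedian(z[m]).round(4))
    m=((h<6)|(h>172))&(s>130)&(v>60)&N(pin,.07)&(z>.012)&(z<.03)
    if m.sum()>20: print("red",m.sum(),rect(W[m]),np.percentile(z[m],[5,50,95]).round(4))
    m=(v>60)&N(pin,.07)&(z>.0075)&(z<.03)
    if m.sum()>20:
        q=W[m][:,:2];vx,vy,x0,y0=cv2.fitLine((q*1000).astype(np.float32),cv2.DIST_HUBER,0,.01,.01).ravel()
        t=(q*1000-[x0,y0])@[vx,vy];print("pin all",m.sum(),rect(W[m]),"line",x0,y0,"ang",np.degrees(np.arctan2(vy,vx)),np.percentile(t,[.5,99.5]))
    m=N(sup,.06)&(z>.007)&(z<.016)&(v>60)
    if m.sum()>20: print("foot",m.sum(),rect(W[m]),np.median(z[m]).round(4))
    m=N(sup,.06)&(z>.175)
    if m.sum()>20: print("saddle",m.sum(),rect(W[m]),np.percentile(z[m],[2,50,90,98]).round(4))
E
python3 - <<'E'
from m import *
for n in("w0","top0","scene0"): print(n);meas(dict(np.load(n+".npz")))
E
```

```text
w0
yellow 240 [ 571.4 -105.1  101.1  100.6   76.4] 0.0134
red 424 [538.8 130.4  18.1  63.3  81.7] [0.0176 0.0216 0.0232]
pin all 618 [562.6 127.   18.1 111.3  81.7] line 559.5489 128.08087 ang -8.678387 [-51.68477016  57.39733086]
foot 997 [572.7 250.8  70.1  69.9  18.9] 0.0118
saddle 27459 [565.8 232.5  83.   72.2  83.6] [0.2005 0.4559 0.4696 0.4758]
top0
yellow 145 [ 572.3 -104.4  100.2  100.8   75.7] 0.0124
red 191 [539.8 130.6  18.3  65.2  81.8] [0.0158 0.0205 0.0236]
pin all 249 [558.  124.4  80.3  90.9  43.3] line 555.40247 127.69615 ang -8.154451 [-48.41784427  60.88575836]
foot 460 [573.  250.8  70.5  69.9  18.1] 0.011
saddle 357 [573.3 251.1  60.8  22.4  18.9] [0.1821 0.2018 0.2127 0.2142]
scene0
yellow 356 [ 574.3 -105.4  105.   105.    76.5] 0.012
red 164 [542.1 129.1  20.6  66.3  82.2] [0.0139 0.0196 0.0233]
pin all 249 [564.9 126.   20.6 112.5  82.2] line 565.15234 124.50798 ang -7.640918 [-55.27958515  55.07228435]
foot 357 [576.  249.7  70.9  72.3  19.8] 0.0105
saddle 385 [576.4 249.8  59.7  26.9  19. ] [0.1778 0.1949 0.2103 0.213 ]
```

play_rows(plan=[[0.069,-0.128,0.282,0,0,0,1],[0.069,-0.128,0.282,0,0,0,1],[0.069,-0.128,0.282,0,0,0,1],[0,0,0,0,0,-0.0324,1],[0,0,0,0,0,0,1],[0,0,0,0,0,0,1]])

```text
time_s: 3.05
ee_pos: [0.574, 0.2503, 0.3018]
tool_rot: [-3.101, -0.505, -0.003]
force: [-0.2, 0.2, 0.7]
opening: 0.0853
finger_force: 0.0
```

```bash
python3 - <<'E'
from m import *
go(573.2,250.7,166,-71.3)
W,H=cloud(dict(np.load("scene0.npz")));z=W[...,2]
for n in("scene0","top0"):
    W,H=cloud(dict(np.load(n+".npz")));z=W[...,2];m=near(W,.524,-.3,.07)&(z>.15)&(H[...,1]<90);print("twin",np.percentile(z[m],[50,90,98,100]))
c=capture("wrist");np.savez("w1.npz",**c);meas(c)
W,H=cloud(c);z=W[...,2];m=near(W,.5732,.2507,.05)&(z>.1)&(z<.23)
print(np.histogram(z[m],bins=np.arange(.1,.23,.005)))
for a,b in((.19,.23),(.16,.175)):
    k=m&(z>a)&(z<b);print(k.sum(),rect(W[k]) if k.sum()>5 else 0)
E
```

```text
t 3.05 pos [574.  250.3 301.8] yawy -71.5 tilt [0.1  0.02] F [-0.2  0.2  0.7] op 85.3 ff 0.0
units [-0.007 -0.006  1.132] rows>= 3.0
wz total -0.0011 rows>= 1.0
twin [0.22358532 0.24028656 0.24279095 0.24522568]
twin [0.22427456 0.24112672 0.24346455 0.24577014]
yellow 330 [ 571.6 -105.1  101.6  100.4   76.3] 0.0135
red 624 [538.8 130.8  17.9  64.2  81.5] [0.0151 0.0215 0.023 ]
pin all 913 [562.5 127.   18.3 112.   81.5] line 561.11633 129.0543 ang -9.551256 [-52.95923938  56.53089668]
foot 1612 [573.2 251.   69.8  69.8  18.5] 0.0118
saddle 36178 [574.2 249.7  59.8 120.   18.4] [0.1986 0.3574 0.371  0.3762]
(array([  0,   0,   0,  17,  19,  11,   7,  12,  25,  20,   9,   7,  15,
       421,   9,   0,   0,  33, 295, 501, 374, 474, 829,  17,   0]), array([0.1  , 0.105, 0.11 , 0.115, 0.12 , 0.125, 0.13 , 0.135, 0.14 ,
       0.145, 0.15 , 0.155, 0.16 , 0.165, 0.17 , 0.175, 0.18 , 0.185,
       0.19 , 0.195, 0.2  , 0.205, 0.21 , 0.215, 0.22 , 0.225]))
2490 [573.6 251.2  59.9  22.   18.9]
445 [573.2 251.   34.2  34.1  18.7]
```

play_rows(plan=[[-0.003,-0.006,0.3,0,0,0,1],[0,0,0.3,0,0,0,1],[0,0,0.25,0,0,0,1],[0,0,0.17,0,0,0,1],[0,0,0.095,0,0,0,1],[0,0,0,0,0,0,0.1],[0,0,0,0,0,0,0.1],[0,0,0,0,0,0,0.1],[0,0,0,0,0,0,0.1]])

```text
time_s: 4.0
ee_pos: [0.574, 0.2521, 0.1686]
tool_rot: [-3.1, -0.51, -0.004]
force: [-0.2, -0.2, -0.9]
opening: 0.0468
finger_force: 0.0
```

play_rows(plan=[[0,0,0,0,0,0,-0.05],[0,0,0,0,0,0,-0.15],[0,0,0,0,0,0,-0.2],[0,0,0,0,0,0,-0.3],[0,0,0,0,0,0,-0.4],[0,0,0,0,0,0,-0.5],[0,0,0,0,0,0,-0.5],[0,0,0,0,0,0,-0.5]])

```text
time_s: 4.8
ee_pos: [0.5736, 0.2515, 0.1674]
tool_rot: [3.099, 0.51, 0.002]
force: [1.0, -2.3, 5.9]
opening: 0.0326
finger_force: 61.7
```

```bash
python3 - <<'E'
from m import *
st()
for n in("scene","top"):
    c=capture(n);np.savez(n+"1.npz",**c);meas(c)
E
```

```text
t 4.8 pos [573.6 251.5 167.4] yawy -71.3 tilt [ 0.07 -0.02] F [ 1.  -2.3  5.9] op 32.6 ff 61.7
yellow 353 [ 573.5 -105.4  104.4  104.6   76.9] 0.0119
red 156 [542.7 128.8  20.7  64.2  81.9] [0.0141 0.0196 0.0232]
pin all 243 [566.1 125.4  20.7 111.3  81.9] line 566.1681 124.21757 ang -6.854947 [-54.7853398   55.22263268]
foot 348 [576.4 249.6  69.9  75.5  19.4] 0.0107
saddle 4515 [578.4 249.9  80.4 117.8  17.5] [0.1948 0.3702 0.5069 0.5229]
yellow 86 [ 571.7 -104.7  100.    99.7   76. ] 0.0129
red 189 [539.6 130.4  18.2  64.9  81.9] [0.0163 0.0204 0.0235]
pin all 246 [556.2 124.4  87.7  85.3  39.2] line 534.21735 130.42085 ang -7.976219 [-27.02018727  81.90482584]
foot 342 [576.1 242.7  70.4  53.6  17.5] 0.0113
saddle 5769 [570.9 249.   82.4 119.5  16. ] [0.2085 0.5142 0.525  0.5348]
```

play_rows(plan=[[0,0,-0.06,0,0,0,-0.5],[0,0,-0.12,0,0,0,-0.5],[0,0,-0.14,0,0,0,-0.5],[0,0,-0.1,0,0,0,-0.5],[-0.027,0.078,0,0,0,0,-0.5],[-0.053,0.156,0,0,0,0,-0.5],[-0.089,0.26,0,0,0,0,-0.5],[-0.089,0.26,0,0,0,0,-0.5],[-0.089,0.26,0,0,0,0,-0.5],[-0.089,0.26,0,0,0,0,-0.5]])

```text
time_s: 5.9
ee_pos: [0.572, 0.0884, 0.2169]
tool_rot: [3.1, 0.511, -0.001]
force: [0.1, -0.5, -7.5]
opening: 0.0327
finger_force: 61.1
```

play_rows(plan=[[-0.089,0.26,0,0,0,0,-0.5],[-0.089,0.26,0,0,0,0,-0.5],[-0.089,0.26,0,0,0,0,-0.5],[-0.089,0.26,0,0,0,0,-0.5],[-0.089,0.26,0,0,0,0,-0.5],[-0.053,0.156,0,0,0,0,-0.5],[-0.027,0.078,0,0,0,0,-0.5],[0,0,0,0,0,0,-0.5]])

```text
time_s: 6.7
ee_pos: [0.5715, -0.1057, 0.217]
tool_rot: [3.1, 0.507, -0.001]
force: [0.4, -0.1, -8.4]
opening: 0.0326
finger_force: 61.3
```

play_rows(plan=[[0,0,0,0,0,0.02,-0.5],[0,0,0,0,0,0.03,-0.5],[0,0,0,0,0,0.04,-0.5],[0,0,0,0,0,0.04,-0.5],[0,0,0,0,0,0.03,-0.5],[0,0,0,0,0,0.02,-0.5],[0,0,0,0,0,0,-0.5],[0,0,0,0,0,0,-0.5],[0,0,0,0,0,0,-0.5]])

```text
time_s: 7.6
ee_pos: [0.5719, -0.1037, 0.2171]
tool_rot: [-3.119, 0.371, 0.0]
force: [0.2, -0.1, -8.1]
opening: 0.0327
finger_force: 61.4
```

```bash
python3 - <<'E'
from m import *
go(572.0,-105,180,-103.7)
c=capture("scene");np.savez("scene2.npz",**c)
w=capture("wrist");np.savez("w2.npz",**w)
t=capture("top");np.savez("top2.npz",**t)
for k in (c,w,t):
    W,H=cloud(k);z=W[...,2];h,s,v=H[...,0],H[...,1],H[...,2]
    m=near(W,.572,-.105,.06)&(z>.045)&(z<.07);print("foot",m.sum(),rect(W[m]) if m.sum()>9 else 0,np.percentile(z[m],[5,50,95]) if m.sum()>9 else 0)
cv2.imwrite("pics/s2.png",np.hstack([c["image"][150:390,130:400,::-1],w["image"][80:320,150:420,::-1]]))
E
```

```text
t 7.6 pos [ 571.9 -103.7  217.1] yawy -103.57 tilt [-0.01  0.01] F [ 0.2 -0.1 -8.1] op 32.7 ff 61.4
units [0.003 0.011 0.31 ] rows>= 1.0
wz total 0.0007 rows>= 1.0
foot 733 [ 573.2 -104.    70.5   73.2   76.1] [0.05597584 0.06030501 0.06468157]
foot 3630 [ 571.6 -104.3   70.1   69.3   76.6] [0.06016035 0.06153151 0.06387127]
foot 55 [ 596.9 -112.5   64.3   17.    76.7] [0.05764168 0.06106155 0.06378385]
```

View pics/s2.png

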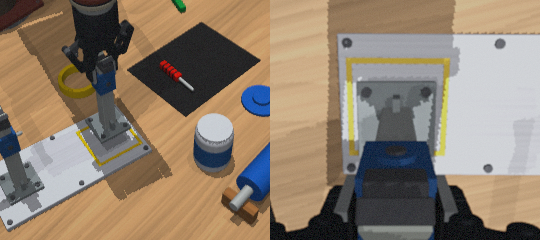

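Both crops show the support hanging upright with its foot parallel to the yellow square, about 1 mm off centre.

play_rows(plan=[[0.002,0.01,0.06,0,0,0,-0.5],[0,0,0.1,0,0,0,-0.5],[0,0,0.08,0,0,0,-0.5],[0,0,0.05,0,0,0,-0.5],[0,0,0.03,0,0,0,-0.5],[0,0,0.008,0,0,0,-0.5],[0,0,0,0,0,0,-0.5],[0,0,0,0,0,0,-0.5]])

```text
time_s: 8.55
ee_pos: [0.5723, -0.1056, 0.1784]
tool_rot: [3.119, -0.374, 0.001]
force: [0.3, 0.5, -9.3]
opening: 0.0329
finger_force: 61.3
```

play_rows(plan=[[0,0,0.008,0,0,0,-0.5],[0,0,0,0,0,0,-0.5],[0,0,0,0,0,0,-0.5]])

```text
time_s: 8.85
ee_pos: [0.572, -0.1055, 0.177]
tool_rot: [3.119, -0.374, 0.0]
force: [0.3, 0.5, -9.6]
opening: 0.0329
finger_force: 61.3
```

```bash
python3 - <<'E'
from m import *
st()
w=capture("wrist")
W,H=cloud(w);z=W[...,2];m=near(W,.572,-.105,.06)&(z>.0172)&(z<.03);print("foot",rect(W[m]),np.median(z[m]));meas(w)
E
```

```text
t 8.85 pos [ 572.  -105.5  177. ] yawy -103.69 tilt [ 0.01 -0.  ] F [ 0.3  0.5 -9.6] op 32.9 ff 61.3
foot [ 571.7 -105.9   70.    69.4   76.3] 0.02138938478229402
yellow 1175 [ 571.3 -105.5  102.7  102.2   76.1] 0.0134
red 1281 [539.  129.2  19.3  63.9  82.1] [0.0138 0.0212 0.0226]
pin all 1947 [562.6 125.9  19.3 111.7  82.1] line 561.6161 123.04698 ang -5.927625 [-53.91166223  55.63305739]
```

play_rows(plan=[[0,0,0.005,0,0,0,-0.5],[0,0,0,0,0,0,-0.5],[0,0,0,0,0,0,-0.5]])

```text
time_s: 9.2
ee_pos: [0.572, -0.1056, 0.1764]
tool_rot: [3.119, -0.374, 0.001]
force: [0.1, -0.6, -7.7]
opening: 0.0327
finger_force: 61.4
```

```bash
python3 - <<'E'
from m import *
st()
E
```

```text
t 9.2 pos [ 572.  -105.6  176.4] yawy -103.69 tilt [ 0.02 -0.01] F [ 0.1 -0.6 -7.7] op 32.7 ff 61.4
```

Contact is beginning. Press a touch more, then open slowly and rise to saddle height.

play_rows(plan=[[0,0,0.005,0,0,0,-0.5],[0,0,0,0,0,0,-0.5],[0,0,0,0,0,0,-0.5],[0,0,0,0,0,0,-0.1],[0,0,0,0,0,0,0.1],[0,0,0,0,0,0,0.3],[0,0,0,0,0,0,0.5],[0,0,0,0,0,0,0.5],[0,0,0,0,0,0,0.5]])

```text
time_s: 10.1
ee_pos: [0.572, -0.1055, 0.1758]
tool_rot: [3.119, -0.374, 0.0]
force: [0.0, -0.2, 0.3]
opening: 0.0638
finger_force: 0.0
```

play_rows(plan=[[0,0,-0.12,0,0,0,0.5],[0,0,-0.14,0,0,0,0.5],[0,0,0,0,0,0,0.5],[0,0,0,0,0,0,0.5]])

```text
time_s: 10.5
ee_pos: [0.5724, -0.1057, 0.2078]
tool_rot: [3.119, -0.374, 0.003]
force: [-0.3, 0.4, 0.1]
opening: 0.0643
finger_force: 0.0
```

```bash
cat >> m.py <<'E'
def sup(c,zf=(.0172,.03)):
    "support on the board: foot, collar, saddle"
    W,H=cloud(c);z=W[...,2];h,s,v=H[...,0],H[...,1],H[...,2];n=near(W,.572,-.1055,.055)
    b=(h>100)&(h<125)&(s>130)&(v>40)
    for k,m in(("foot",n&(z>zf[0])&(z<zf[1])),("collar",n&b&(z>.12)&(z<.19)),("collartop",n&(z>.172)&(z<.181)),("saddle",n&(z>.186)&(z<.25)&(s<110))):
        if m.sum()>9: print(k,m.sum(),rect(W[m]),np.percentile(z[m],[2,50,90,95,98]).round(4))
    return W,H
E
python3 - <<'E'
from m import *
st()
for n in("wrist","scene","top"):
    c=capture(n);np.savez(n+"3.npz",**c);print(n);sup(c)
E
```

```text
t 10.5 pos [ 572.4 -105.7  207.8] yawy -103.68 tilt [ 0.1  -0.03] F [-0.3  0.4  0.1] op 64.3 ff 0.0
wrist
foot 2861 [ 572.3 -106.3   70.1   69.    76.4] [0.0188 0.0208 0.022  0.0233 0.0243]
collar 1294 [ 574.  -106.7   33.3   38.    76.3] [0.1308 0.163  0.1782 0.1784 0.1786]
collartop 714 [ 571.7 -106.1   34.1   34.6   76.5] [0.1732 0.1776 0.1784 0.1786 0.1791]
saddle 16880 [ 573.8 -105.7   59.3  108.9    3.9] [0.1982 0.2213 0.2472 0.2483 0.249 ]
scene
foot 607 [ 574.5 -106.5   70.9   73.1   76.2] [0.0173 0.0198 0.0228 0.0246 0.027 ]
collar 408 [ 579.9 -115.6   46.4   26.9   28.5] [0.1298 0.1573 0.1748 0.1763 0.1769]
collartop 104 [ 578.2 -114.2   45.3   26.3   26.7] [0.1723 0.1758 0.1779 0.1796 0.1804]
saddle 934 [ 577.5 -104.7  101.9   57.9   59.7] [0.1916 0.2139 0.2432 0.2453 0.2467]
top
foot 17 [ 604.  -117.    62.     5.6   82.1] [0.0176 0.0199 0.0214 0.0218 0.0229]
collartop 43 [ 568.  -104.9   33.9   24.3   75. ] [0.1735 0.1763 0.1775 0.179  0.1794]
saddle 231 [ 558.1 -112.5   90.1   33.2   80.5] [0.1957 0.2194 0.245  0.2462 0.2471]
```

play_rows(plan=[[0,0,0,0,0,0,0.0],[0,0,0,0,0,0,-0.2],[0,0,0,0,0,0,-0.3],[0,0,0,0,0,0,-0.4],[0,0,0,0,0,0,-0.5],[0,0,0,0,0,0,-0.6],[0,0,0,0,0,0,-0.7],[0,0,0,0,0,0,-0.7],[0,0,0,0,0,0,-0.7]])

```text
time_s: 11.55
ee_pos: [0.5719, -0.1056, 0.2068]
tool_rot: [3.119, -0.374, -0.0]
force: [0.1, -1.2, -1.5]
opening: 0.0207
finger_force: 59.8
```

```bash
python3 - <<'E'
from m import *
st()
def tops(c,xy,zc,lab,ang):
    W,H=cloud(c);z=W[...,2];n=near(W,xy[0],xy[1],.045)
    a=z[n&(abs(z-zc)<.004)];hh=z[n&(z>zc+.02)&(z<zc+.075)]
    q=np.histogram(hh,bins=np.arange(zc,zc+.075,.001));i=q[0].argmax()
    print(lab,"collar",np.median(a).round(4),len(a),"top98",np.percentile(hh,[90,95,98,99]).round(4), "mode",q[1][i].round(4))
L=lambda n:dict(np.load(n+".npz"))
for n in("w0","w1","top0","scene0"): tops(L(n),(.5735,.251),.168,n,0)
for n in("top0","scene0"): tops(L(n),(.5246,-.2993),.177,n+" twin",0)
c=capture("wrist");np.savez("w4.npz",**c);cv2.imwrite("pics/w4.png",c["image"][:,:,::-1])
E
```

```text
t 11.55 pos [ 571.9 -105.6  206.8] yawy -103.69 tilt [-0.01 -0.01] F [ 0.1 -1.2 -1.5] op 20.7 ff 59.8
w0 collar 0.1687 213 top98 [0.2132 0.2139 0.2144 0.2146] mode 0.213
w1 collar 0.1687 434 top98 [0.2133 0.2139 0.2144 0.2148] mode 0.194
top0 collar 0.1676 57 top98 [0.2128 0.2135 0.2142 0.2147] mode 0.195
scene0 collar 0.1671 88 top98 [0.2111 0.2124 0.2131 0.2138] mode 0.194
top0 twin collar 0.1765 83 top98 [0.2416 0.243  0.2438 0.2443] mode 0.241
scene0 twin collar 0.1764 165 top98 [0.2414 0.2423 0.2429 0.2435] mode 0.223
```

View pics/w4.png

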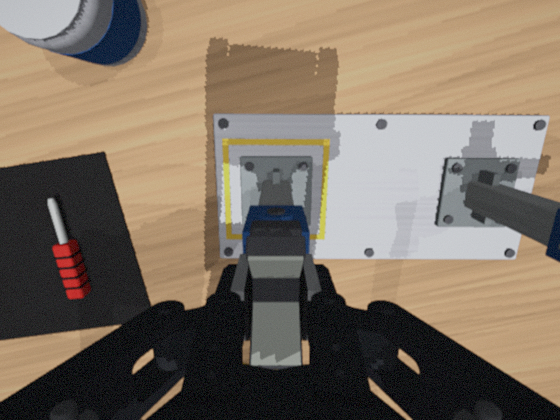

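The wrist view shows the saddle gripped across its 22 mm (at 275,290), with the foot centred in the square (275,190). Compared with the twin, the saddle already sits about 9 mm up, so it needs about 21 mm and not the full 30.

play_rows(plan=[[0,0,-0.01,0,0,0,-0.7],[0,0,-0.02,0,0,0,-0.7],[0,0,-0.02,0,0,0,-0.7],[0,0,-0.025,0,0,0,-0.7],[0,0,-0.025,0,0,0,-0.7],[0,0,-0.025,0,0,0,-0.7],[0,0,-0.025,0,0,0,-0.7],[0,0,-0.02,0,0,0,-0.7],[0,0,0,0,0,0,-0.7],[0,0,0,0,0,0,-0.7]])

```text
time_s: 12.6
ee_pos: [0.5721, -0.1056, 0.2279]
tool_rot: [3.119, -0.374, 0.001]
force: [-1.2, 0.5, -2.7]
opening: 0.0205
finger_force: 59.5
```

```bash
python3 - <<'E'
from m import *
st()
for n in("wrist","scene"):
    c=capture(n);np.savez(n+"5.npz",**c);print(n);W,H=sup(c)
    z=W[...,2]
E
```

```text
t 12.6 pos [ 572.1 -105.6  227.9] yawy -103.69 tilt [ 0.04 -0.01] F [-1.2  0.5 -2.7] op 20.5 ff 59.5
wrist
foot 2480 [ 571.5 -105.7   70.    69.    76.4] [0.0192 0.0208 0.022  0.0233 0.0245]
collar 1131 [ 585.9 -109.    32.9   14.1   75.7] [0.132  0.1638 0.1775 0.178  0.1784]
collartop 376 [ 583.2 -108.4   34.    11.8   75.6] [0.1722 0.1771 0.1783 0.1787 0.1789]
saddle 10222 [ 574.5 -106.1   51.9   54.9   35.1] [0.216  0.2352 0.2436 0.2444 0.2476]
scene
foot 613 [ 581.3 -107.7   70.9   86.2   75.9] [0.0174 0.0199 0.0229 0.0245 0.0269]
collar 424 [ 580.1 -113.9   46.2   29.7   34.9] [0.1288 0.1586 0.176  0.1768 0.1777]
collartop 153 [ 575.1 -105.5   34.4   36.5   75.1] [0.1725 0.1761 0.1786 0.1797 0.1803]
saddle 603 [ 579.4 -104.3   48.9   50.1   21.4] [0.1883 0.2268 0.2421 0.2445 0.2482]
```

play_rows(plan=[[0,0,0,0,0,0,-0.4],[0,0,0,0,0,0,-0.1],[0,0,0,0,0,0,0.2],[0,0,0,0,0,0,0.4],[0,0,-0.2,0,0,0,0.4],[0,0,-0.3,0,0,0,0.4],[0,0,-0.3,0,0,0,0.4],[0,0,-0.2,0,0,0,0.4]])

```text
time_s: 13.5
ee_pos: [0.5726, -0.1057, 0.3506]
tool_rot: [3.118, -0.374, 0.006]
force: [0.1, -0.1, -0.4]
opening: 0.0597
finger_force: 0.0
```

play_rows(plan=[[-0.1,-0.4,0,0,0,0,0.4],[-0.1,-0.4,0,0,0,0,0.4],[0,0,0,0,0,0,0.4],[0,0,0,0,0,0,0.4]])

```text
time_s: 13.9
ee_pos: [0.5714, -0.0055, 0.3475]
tool_rot: [3.119, -0.37, 0.001]
force: [-0.4, 0.3, 0.1]
opening: 0.0602
finger_force: 0.0
```

```bash
python3 - <<'E'
from m import *
go(539,129.8,100,81.8)
ims=[]
for n in("wrist","scene","top"):
    c=capture(n);np.savez(n+"6.npz",**c);print(n);W,H=sup(c);z=W[...,2]
    for lab,xy in(("loose",(.572,-.1055)),("twin",(.5246,-.2993))):
        k=near(W,*xy,.045);a=z[k&(abs(z-.177)<.004)];hh=z[k&(z>.197)&(z<.252)]
        if len(a)>5 and len(hh)>20: print(lab,np.median(a).round(4),np.percentile(hh,[50,90,95,98]).round(4),len(hh))
    if n!="top": meas(c)
c=np.load("scene6.npz")["image"];cv2.imwrite("pics/s6.png",cv2.resize(c[190:400,80:310,::-1],None,fx=2.6,fy=2.6,interpolation=cv2.INTER_CUBIC))
E
```

```text
t 13.9 pos [571.4  -5.5 347.5] yawy -103.53 tilt [ 0.03 -0.03] F [-0.4  0.3  0.1] op 60.2 ff 0.0
units [-0.527 -1.034  2.062] rows>= 6.0
wz total 0.9704 rows>= 21.0
wrist
foot 1550 [ 570.8 -105.3   69.8   69.1   76.5] [0.0188 0.0208 0.0226 0.0239 0.0249]
collar 803 [ 575.1 -100.4   22.9   35.8   76.5] [0.1335 0.1676 0.1782 0.1785 0.1789]
collartop 467 [573.3 -98.4  19.8  34.   76.5] [0.1725 0.1775 0.1787 0.1791 0.1799]
saddle 3262 [ 571.4 -105.6   22.9   60.1   76.3] [0.1921 0.2317 0.2426 0.2433 0.2439]
loose 0.1776 [0.2322 0.2427 0.2434 0.2439] 3155
yellow 230 [ 571.6 -105.   100.    98.9   76.5] 0.0134
red 522 [538.9 130.   18.2  63.6  81.6] [0.0165 0.0215 0.0231]
pin all 775 [562.6 126.8  18.9 111.5  81.6] line 559.9373 125.514565 ang -7.641217 [-52.50702892  56.93660989]
scene
foot 588 [ 574.5 -105.7   70.4   72.7   75.3] [0.0175 0.0199 0.0227 0.0246 0.027 ]
collar 431 [ 575.6 -106.6   34.8   40.3   74.4] [0.1285 0.1587 0.1761 0.1768 0.1775]
collartop 149 [ 574.5 -105.5   35.4   35.2   74.5] [0.1725 0.1764 0.1787 0.1796 0.1804]
saddle 547 [ 574.9 -106.    22.7   61.8   76.6] [0.1882 0.2242 0.2401 0.2416 0.2431]
loose 0.1765 [0.2249 0.2403 0.2417 0.2431] 505
twin 0.1763 [0.2278 0.2408 0.2423 0.243 ] 533
yellow 310 [ 574.3 -105.3  104.2  107.3   75.3] 0.012
red 163 [543.5 129.5  20.2  64.1  83. ] [0.0137 0.0198 0.0231]
pin all 250 [566.1 126.7  20.2 109.5  83. ] line 565.16656 124.477646 ang -6.950243 [-53.74237081  55.10092547]
top
foot 120 [592.3 -86.7  24.1  37.8  75.7] [0.0173 0.0202 0.0226 0.0238 0.0259]
collar 43 [573.9 -90.8   4.9  31.3  76.7] [0.1512 0.1763 0.1785 0.179  0.1801]
collartop 43 [574.3 -92.    7.1  34.1  76.7] [0.1726 0.1767 0.1785 0.179  0.1801]
twin 0.1763 [0.2297 0.2416 0.2425 0.2435] 453
```

View pics/s6.png

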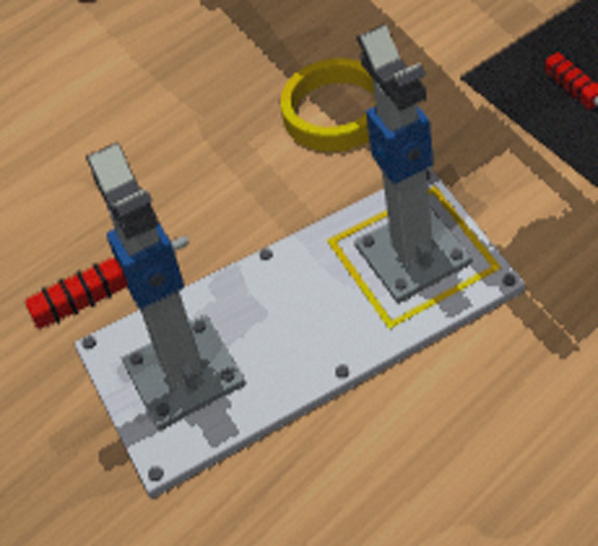

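The crop shows both supports at matching saddle heights, with the loose one's foot square inside the tape.

play_rows(plan=[[0,0,0,0,0,-0.0467,1],[0,0,0,0,0,-0.0467,1],[0,0,0,0,0,-0.0467,1],[0,0,0,0,0,-0.0467,1],[0,0,0,0,0,-0.0467,1],[0,0,0,0,0,-0.0467,1],[0,0,0,0,0,-0.0467,1],[0,0,0,0,0,-0.0467,1],[0,0,0,0,0,-0.0467,1],[0,0,0,0,0,-0.0467,1]])

```text
time_s: 15.05
ee_pos: [0.5714, -0.0082, 0.3471]
tool_rot: [-2.564, -1.815, 0.001]
force: [-0.3, -0.1, 0.6]
opening: 0.0858
finger_force: 0.0
```

play_rows(plan=[[0,0,0,0,0,-0.0467,1],[0,0,0,0,0,-0.0467,1],[0,0,0,0,0,-0.0467,1],[0,0,0,0,0,-0.0467,1],[0,0,0,0,0,-0.0467,1],[0,0,0,0,0,-0.0467,1],[0,0,0,0,0,-0.0467,1],[0,0,0,0,0,-0.0467,1],[0,0,0,0,0,-0.0467,1],[0,0,0,0,0,-0.0467,1]])

```text
time_s: 16.05
ee_pos: [0.5714, -0.0082, 0.347]
tool_rot: [-0.689, -3.065, 0.0]
force: [-0.0, 0.8, -0.3]
opening: 0.0854
finger_force: 0.0
```

play_rows(plan=[[0,0,0,0,0,-0.0467,1],[0,0,0,0,0,-0.0467,1],[0,0,0,0,0,0,1],[0,0,0,0,0,0,1]])

```text
time_s: 16.45
ee_pos: [0.5713, -0.0076, 0.3471]
tool_rot: [-0.248, -3.132, 0.0]
force: [-0.2, -0.7, 0.2]
opening: 0.0854
finger_force: 0.0
```

```bash
python3 - <<'E'
from m import *
go(534,130.7,120,81.6)
E
```

```text
t 16.45 pos [571.3  -7.6 347.1] yawy 80.93 tilt [-0.01 -0.  ] F [-0.2 -0.7  0.2] op 85.4 ff 0.0
units [0.489 1.089 1.893] rows>= 6.0
wz total -0.0037 rows>= 1.0
```

play_rows(plan=[[0.0815,0.1815,0.3155,0,0,0,0.2],[0.0815,0.1815,0.3155,0,0,0,0.2],[0.0815,0.1815,0.3155,0,0,0,0.2],[0.0815,0.1815,0.3155,0,0,0,0.2],[0.0815,0.1815,0.3155,0,0,0,0.2],[0.0815,0.1815,0.3155,0,0,0,0.2],[0,0,0,0,0,-0.0037,0.2],[0,0,0,0,0,0,0.2],[0,0,0,0,0,0,0.2]])

```text
time_s: 17.35
ee_pos: [0.5352, 0.1308, 0.1223]
tool_rot: [0.224, 3.13, 0.0]
force: [0.6, -0.1, 0.5]
opening: 0.0513
finger_force: 0.0
```

```bash
python3 - <<'E'
from m import *
go(534,130.7,28,81.6)
c=capture("wrist");np.savez("w7.npz",**c);meas(c)
E
```

```text
t 17.35 pos [535.2 130.8 122.3] yawy 81.8 tilt [ 0.21 -0.  ] F [ 0.6 -0.1  0.5] op 51.3 ff 0.0
units [ 0.013 -0.003  0.786] rows>= 2.0
wz total 0.0011 rows>= 1.0
yellow 457 [577.2 -82.2  57.  102.6  75.6] 0.0133
red 1780 [538.6 130.6  18.3  63.5  82.1] [0.0189 0.0215 0.0227]
pin all 2356 [562.5 127.   18.4 111.8  81.7] line 552.70544 128.55016 ang -8.488497 [-45.77742534  63.70716161]
```

play_rows(plan=[[0.006,0,0.25,0,0,0,0.0],[0.0,0,0.25,0,0,0,0.0],[0,0,0.17,0,0,0,0.0],[0,0,0.08,0,0,0,-0.05],[0,0,0.03,0,0,0,-0.05],[0,0,0,0,0,0,-0.05],[0,0,0,0,0,0,-0.05]])

```text
time_s: 18.1
ee_pos: [0.5339, 0.1316, 0.0281]
tool_rot: [0.222, 3.131, 0.001]
force: [-1.0, 0.3, 0.4]
opening: 0.0407
finger_force: 0.0
```

play_rows(plan=[[0,0,0,0,0,0,-0.4],[0,0,0,0,0,0,-0.6],[0,0,0,0,0,0,-0.8],[0,0,0,0,0,0,-0.8],[0,0,0,0,0,0,-0.8],[0,0,0,0,0,0,-0.8]])

```text
time_s: 18.7
ee_pos: [0.5335, 0.1318, 0.0278]
tool_rot: [0.221, 3.132, 0.0]
force: [-0.5, -0.8, 6.0]
opening: 0.0166
finger_force: 59.3
```

```bash
python3 - <<'E'
from m import *
st();c=capture("wrist");np.savez("w8.npz",**c);meas(c)
E
```

```text
t 18.7 pos [533.5 131.8  27.8] yawy 81.92 tilt [0.12 0.01] F [-0.5 -0.8  6. ] op 16.6 ff 59.3
red 4165 [538.8 131.   18.2  64.   81.5] [0.0185 0.0214 0.0225]
pin all 5020 [545.4 133.3  78.   31.7   1.4] line 536.9026 131.37924 ang -8.50062 [-29.78683736  46.08758612]
```

play_rows(plan=[[0,0,-0.15,0,0,0,-0.8],[0,0,-0.35,0,0,0,-0.8],[0,0,-0.4,0,0,0,-0.8],[0,0,-0.275,0,0,0,-0.8],[0,0,0,0,0,0.04,-0.8],[0,0,0,0,0,0.045,-0.8],[0,0,0,0,0,0.045,-0.8],[0,0,0,0,0,0.045,-0.8],[0,0,0,0,0,0.045,-0.8],[0,0,0,0,0,0.045,-0.8]])

```text
time_s: 19.75
ee_pos: [0.5323, 0.1317, 0.1675]
tool_rot: [-1.478, -2.772, 0.0]
force: [0.6, 0.2, -0.9]
opening: 0.0161
finger_force: 58.6
```

play_rows(plan=[[0,0,0,0,0,0.045,-0.8],[0,0,0,0,0,0.045,-0.8],[0,0,0,0,0,0.045,-0.8],[0,0,0,0,0,0.045,-0.8],[0,0,0,0,0,0.045,-0.8],[0,0,0,0,0,0.041,-0.8],[0,0,0,0,0,0,-0.8],[0,0,0,0,0,0,-0.8]])

```text
time_s: 20.55
ee_pos: [0.5324, 0.1317, 0.1676]
tool_rot: [-2.467, -1.946, -0.0]
force: [0.4, -0.3, -1.2]
opening: 0.0166
finger_force: 58.6
```

```bash
python3 - <<'E'
from m import *
go(600.7,15.5,168.8,-13.65)
E
```

```text
t 20.55 pos [532.4 131.7 167.6] yawy -13.47 tilt [0. 0.] F [ 0.4 -0.3 -1.2] op 16.6 ff 58.6
units [-0.809  0.779 -0.01 ] rows>= 3.0
wz total 0.001 rows>= 1.0
```

play_rows(plan=[[-0.15,0.145,-0.01,0,0,0.001,-0.8],[-0.22,0.21,0,0,0,0,-0.8],[-0.22,0.21,0,0,0,0,-0.8],[-0.15,0.145,0,0,0,0,-0.8],[-0.069,0.069,0,0,0,0,-0.8],[0,0,0,0,0,0,-0.8],[0,0,0,0,0,0,-0.8]])

```text
time_s: 21.25
ee_pos: [0.5996, 0.0158, 0.1684]
tool_rot: [-2.471, -1.938, 0.0]
force: [-0.3, -0.5, -1.3]
opening: 0.0167
finger_force: 58.6
```

```bash
cat > p.py <<'E'
from m import *
def look(tag):
    s,Rm=st();tcp=s["ee_pos"];ex=-Rm[:,0];ey=Rm[:,1]
    ims=[]
    for n in("wrist","scene","top"):
        c=capture(n);np.savez(f"{n}{tag}.npz",**c);W,H=cloud(c);z=W[...,2];h,sa,v=H[...,0],H[...,1],H[...,2]
        q=W-tcp;a=q@ex*1e3;b=q@ey*1e3;dz=z*1e3
        m=(abs(b)<14)&(a>40)&(a<90)&(abs(dz-153)<15)&~((h>95)&(h<130)&(sa>110))
        r=((h<6)|(h>172))&(sa>130)&(v>50)&(abs(b)<20)&(a>-40)&(a<45)&(abs(dz-153)<20)
        print(n,"shank",m.sum())
        if m.sum()>15:
            A,B,Z=a[m],b[m],dz[m]
            print("  a",np.percentile(A,[1,99]).round(1),"b mid by half",[np.round((np.percentile(B[k],95)+np.percentile(B[k],5))/2,1) for k in(A<62,A>=62) if k.sum()>5],"ztop",[np.percentile(Z[k],85).round(1) for k in(A<62,A>=62) if k.sum()>5])
        if r.sum()>15: print("  handle",r.sum(),"a",np.percentile(a[r],[1,99]).round(1),"b",np.percentile(b[r],[3,97]).round(1),"ztop",np.percentile(dz[r],[50,90]).round(1))
        u=np.array([.2353,.9719]);cc=W[...,:2]*1e3
        k=near(W,.5713,-.1054,.04)&(h>95)&(h<130)&(sa>110)&(dz>120)
        ca=(cc-[571.3,-105.4])@u;cb=(cc-[571.3,-105.4])@[u[1],-u[0]]
        if k.sum()>20: print("  collar along",np.percentile(ca[k],[1,99]).round(1),"across",np.percentile(cb[k],[1,99]).round(1))
        if n!="top" : ims.append(c["image"][:,:,::-1])
    return ims
E
python3 - <<'E'
from p import *
go(600.7,15.5,168.8,-13.65)
a,b=look("9")
cv2.imwrite("pics/p9.png",np.hstack([cv2.resize(a,(400,300)),cv2.resize(b[170:350,150:390],(400,300))]))
E
```

```text
t 21.25 pos [599.6  15.8 168.4] yawy -13.8 tilt [-0.05  0.04] F [-0.3 -0.5 -1.3] op 16.7 ff 58.6
units [-0.     0.01  -0.003] rows>= 1.0
wz total -0.0008 rows>= 1.0
t 21.25 pos [599.6  15.8 168.4] yawy -13.8 tilt [-0.05  0.04] F [-0.3 -0.5 -1.3] op 16.7 ff 58.6
wrist shank 216
  a [41.8 51.4] b mid by half [np.float64(-0.8)] ztop [np.float64(157.2)]
  handle 4205 a [-25.7  36. ] b [-8.5  7.5] ztop [162.  162.8]
scene shank 86
  a [41.9 85.4] b mid by half [np.float64(2.0), np.float64(2.0)] ztop [np.float64(155.8), np.float64(156.4)]
  handle 162 a [-23.9  37.3] b [-5.8 12. ] ztop [159. 162.]
  collar along [-16.9  16.8] across [-12.2  22.7]
top shank 28
  a [40.6 56.4] b mid by half [np.float64(-1.3)] ztop [np.float64(158.3)]
  handle 95 a [-23.5  36.4] b [-10.1   6.3] ztop [160.8 163.2]
  collar along [ 0.3 17.3] across [-19.5  15.2]
```

View pics/p9.png

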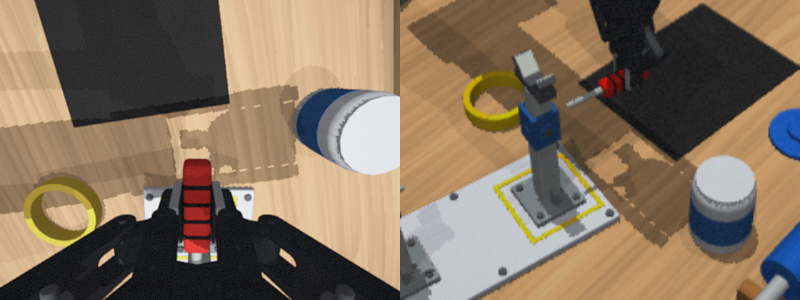

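The pin is held level, with its tip pointing at the collar (scene crop: tip at 568,105 and collar at 540,125). Next I advance the tip close to the mouth and compare again.

play_rows(plan=[[-0.07,0.013,-0.004,0,0,-0.0008,-0.8],[-0.07,0,0,0,0,0,-0.8],[-0.02,0,0,0,0,0,-0.8],[0,0,0,0,0,0,-0.8],[0,0,0,0,0,0,-0.8]])

```text
time_s: 21.9
ee_pos: [0.597, -0.0041, 0.1692]
tool_rot: [-2.471, -1.94, -0.0]
force: [-0.2, 0.5, 0.1]
opening: 0.0161
finger_force: 58.6
```

```bash
python3 - <<'E'
from p import *
a,b=look("10")
s=arm.state();d=(s["ee_pos"][:2]*1e3-[571.3,-105.4]);print("along",d@[.2353,.9719],"across",d@[.9719,-.2353])
t=np.load("top10.npz")["image"][:,:,::-1]
f=lambda i,y,x,h,w:cv2.resize(i[y:y+h,x:x+w],(400,400),interpolation=cv2.INTER_CUBIC)
cv2.imwrite("pics/p10.png",np.hstack([f(b,200,200,80,80),f(t,165,290,80,80)]))
E
```

```text
t 21.9 pos [597.   -4.1 169.2] yawy -13.73 tilt [0.   0.01] F [-0.2  0.5  0.1] op 16.1 ff 58.6
wrist shank 218
  a [41.6 51.4] b mid by half [np.float64(-0.7)] ztop [np.float64(158.1)]
  handle 4179 a [-25.7  36.2] b [-8.5  7.4] ztop [162.8 163.7]
scene shank 77
  a [40.6 78.8] b mid by half [np.float64(2.3), np.float64(2.9)] ztop [np.float64(156.9), np.float64(156.6)]
  handle 163 a [-24.4  37.3] b [-5.1 12.2] ztop [159.8 162.9]
  collar along [-17.   16.7] across [-13.5  23.2]
top shank 39
  a [40.6 63.2] b mid by half [np.float64(-1.2)] ztop [np.float64(158.2)]
  handle 86 a [-24.5  36.2] b [-9.9  5.6] ztop [161.5 164.2]
along 104.74037958211312 across 1.1504861343461634
```

View pics/p10.png

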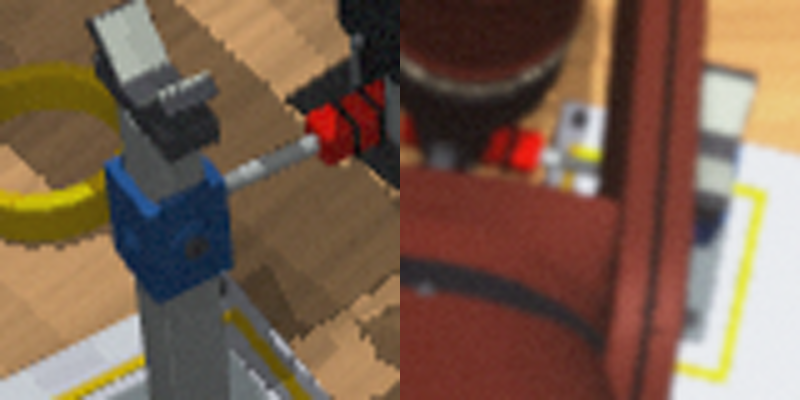

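The scene crop shows the tip just reaching the collar's far-side face (232,183). The depth measurements of pin and collar agree to within about 1 mm. I'm starting the insertion slowly.

play_rows(plan=[[-0.02,0,0,0,0,0,-0.8],[-0.02,0,0,0,0,0,-0.8],[-0.02,0,0,0,0,0,-0.8],[0,0,0,0,0,0,-0.8]])

```text
time_s: 22.45
ee_pos: [0.5952, -0.0114, 0.1692]
tool_rot: [2.471, 1.94, -0.0]
force: [0.6, -1.0, 0.2]
opening: 0.0164
finger_force: 58.9
```

play_rows(plan=[[-0.02,0,0,0,0,0,-0.8],[-0.02,0,0,0,0,0,-0.8],[0,0,0,0,0,0,-0.8]])

```text
time_s: 22.75
ee_pos: [0.5941, -0.016, 0.1691]
tool_rot: [2.471, 1.94, -0.0]
force: [0.3, 0.2, -1.7]
opening: 0.0165
finger_force: 58.8
```

```bash
cat >> p.py <<'E'
def chk():
    s,Rm=st();d=(s["ee_pos"][:2]*1e3-[571.3,-105.4]);print("along",d@[.2353,.9719],"across",d@[.9719,-.2353])
    c=capture("scene");W,H=cloud(c);z=W[...,2];h,sa=H[...,0],H[...,1]
    cc=W[...,:2]*1e3-[571.3,-105.4];ca=cc@[.2353,.9719];cb=cc@[.9719,-.2353];n=near(W,.5713,-.1054,.055)
    b=n&(h>95)&(h<130)&(sa>110)&(z>.12);f=n&(z>.0172)&(z<.022);t=n&(z>.23)&(z<.25)&(sa<100)&(ca<25)
    for k,m in(("collar",b),("foot",f),("saddle",t)): print(k,m.sum(),"al",np.percentile(ca[m],[2,98]).round(1),"ac",np.percentile(cb[m],[2,98]).round(1))
    return c
E
python3 - <<'E'
from p import *
chk()
E
```

```text
t 22.75 pos [594.1 -16.  169.1] yawy -13.73 tilt [-0.   -0.01] F [ 0.3  0.2 -1.7] op 16.5 ff 58.8
along 92.24963860299698 across 1.1293837427410764
collar 448 al [-16.7  17.9] ac [-12.   22.9]
foot 530 al [-34.1  34. ] ac [-30.1  37.8]
saddle 200 al [-10.7  10.6] ac [-23.3  32.2]
```

play_rows(plan=[[-0.02,0,0,0,0,0,-0.8],[-0.02,0,0,0,0,0,-0.8],[-0.02,0,0,0,0,0,-0.8],[-0.02,0,0,0,0,0,-0.8],[0,0,0,0,0,0,-0.8]])

```text
time_s: 23.3
ee_pos: [0.5918, -0.0254, 0.1692]
tool_rot: [2.471, 1.94, -0.0]
force: [-0.5, -0.9, -1.1]
opening: 0.0167
finger_force: 58.8
```

```bash
python3 - <<'E'
from p import *
chk()
E
```

```text
t 23.3 pos [591.8 -25.4 169.2] yawy -13.72 tilt [-0.   -0.01] F [-0.5 -0.9 -1.1] op 16.7 ff 58.8
along 82.62591486642005 across 1.1141049632127746
collar 450 al [-16.9  21.6] ac [-11.8  23.4]
foot 504 al [-33.7  34.2] ac [-30.4  37.6]
saddle 194 al [-10.5  10.9] ac [-23.1  32.5]
```

Free so far. 28.2 mm remain.

play_rows(plan=[[-0.025,0,0,0,0,0,-0.8],[-0.025,0,0,0,0,0,-0.8],[-0.025,0,0,0,0,0,-0.8],[-0.025,0,0,0,0,0,-0.8],[0,0,0,0,0,0,-0.8]])

```text
time_s: 23.85
ee_pos: [0.5889, -0.0371, 0.1691]
tool_rot: [2.471, 1.94, -0.0]
force: [-0.9, -0.8, -0.9]
opening: 0.0165
finger_force: 58.8
```

play_rows(plan=[[-0.025,0,0,0,0,0,-0.8],[-0.025,0,0,0,0,0,-0.8],[-0.025,0,0,0,0,0,-0.8],[0,0,0,0,0,0,-0.8]])

```text
time_s: 24.25
ee_pos: [0.5868, -0.0459, 0.1691]
tool_rot: [2.471, 1.94, -0.0]
force: [-0.0, -0.5, -0.3]
opening: 0.0164
finger_force: 58.8
```

```bash
python3 - <<'E'
from p import *
chk()
E
```

```text
t 24.25 pos [586.8 -45.9 169.1] yawy -13.73 tilt [-0.01 -0.01] F [-0.  -0.5 -0.3] op 16.4 ff 58.8
along 61.52421261463447 across 1.0694207386923011
collar 423 al [-16.7  16.9] ac [-11.8  22.9]
foot 516 al [-33.7  34.2] ac [-30.1  38.1]
saddle 193 al [-10.6  10.7] ac [-23.2  32.5]
```

play_rows(plan=[[-0.02,0,0,0,0,0,-0.8],[-0.02,0,0,0,0,0,-0.8],[-0.008,0,0,0,0,0,-0.8],[0,0,0,0,0,0,-0.8]])

```text
time_s: 24.7
ee_pos: [0.5855, -0.0512, 0.1691]
tool_rot: [2.471, 1.94, -0.0]
force: [0.2, 0.1, -1.6]
opening: 0.0165
finger_force: 58.8
```

play_rows(plan=[[-0.004,0,0,0,0,0,-0.8],[0,0,0,0,0,0,-0.8]])

```text
time_s: 24.9
ee_pos: [0.5855, -0.0514, 0.1692]
tool_rot: [-2.471, -1.94, -0.0]
force: [0.6, -0.3, -1.9]
opening: 0.0165
finger_force: 58.8
```

```bash
python3 - <<'E'
from p import *
c=chk()
cv2.imwrite("pics/p11.png",cv2.resize(c["image"][200:280,180:280,::-1],(700,560),interpolation=cv2.INTER_CUBIC))
E
```

```text
t 24.9 pos [585.5 -51.4 169.2] yawy -13.71 tilt [0. 0.] F [ 0.6 -0.3 -1.9] op 16.5 ff 58.8
along 55.77323691895782 across 1.0573473916781904
collar 433 al [-16.9  17.1] ac [-11.3  23. ]
foot 514 al [-33.9  34. ] ac [-30.5  37.8]
saddle 192 al [-10.4  10.4] ac [-23.9  32.6]
```

View pics/p11.png

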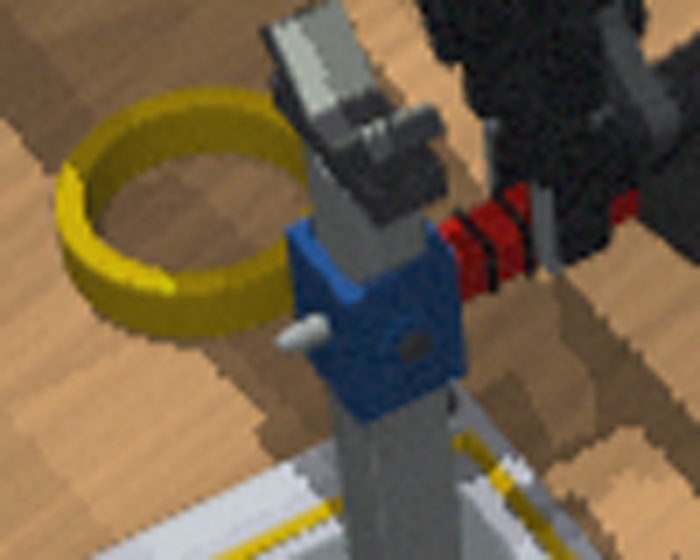

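The pin has gone through: its tip comes out at (305,333) on the near face, and the handle is almost against the collar at (450,260). Now I creep to contact.

play_rows(plan=[[-0.004,0,0,0,0,0,-0.8],[-0.004,0,0,0,0,0,-0.8],[0,0,0,0,0,0,-0.8]])

```text
time_s: 25.25
ee_pos: [0.5853, -0.0521, 0.1692]
tool_rot: [-2.47, -1.94, -0.001]
force: [0.3, 1.8, -1.6]
opening: 0.0164
finger_force: 58.8
```

play_rows(plan=[[-0.004,0,0,0,0,0,-0.8],[0,0,0,0,0,0,-0.8]])

```text
time_s: 25.45
ee_pos: [0.5852, -0.0527, 0.1693]
tool_rot: [-2.47, -1.941, -0.0]
force: [0.1, 2.1, 0.3]
opening: 0.0166
finger_force: 58.8
```

```bash
python3 - <<'E'
from p import *
c=chk()
fs=[arm.state()["force"]]
for n in("wrist","wrist"):
    c=capture(n);fs.append(arm.state()["force"])
print(np.round(fs,1))
W,H=cloud(c);z=W[...,2];h,sa,v=H[...,0],H[...,1],H[...,2]
cc=W[...,:2]*1e3-[571.3,-105.4];ca=cc@[.2353,.9719];cb=cc@[.9719,-.2353]
r=((h<6)|(h>172))&(sa>130)&(v>50)&(z>.14)&(z<.17)&(abs(cb)<20);print("handle",np.percentile(ca[r],[.5,1,99]))
E
```

```text
t 25.45 pos [585.2 -52.7 169.3] yawy -13.7 tilt [0.01 0.02] F [0.1 2.1 0.3] op 16.6 ff 58.8
along 54.510004816898146 across 1.0742138904185428
collar 446 al [-17.5  20.8] ac [-12.   22.9]
foot 521 al [-33.9  34.2] ac [-30.1  38. ]
saddle 195 al [-11.5   9.2] ac [-23.2  31.9]
[[-0.5  2.1  0.2]
 [ 0.8  2.6 -0.4]
 [ 0.7  2.3 -0.7]]
handle [17.48635935 17.97292948 80.22033878]
```

play_rows(plan=[[0,0,0,0,0,0,-0.6],[0,0,0,0,0,0,-0.4],[0,0,0,0,0,0,-0.2],[0,0,0,0,0,0,0.0],[0,0,0,0,0,0,0.1],[0,0,0,0,0,0,0.1],[0,0,0,0,0,0,0.1]])

```text
time_s: 26.3
ee_pos: [0.5851, -0.0529, 0.1692]
tool_rot: [2.471, 1.94, -0.0]
force: [0.1, 0.7, -0.6]
opening: 0.047
finger_force: 0.0
```

```bash
python3 - <<'E'
from p import *
c=chk()
c=capture("wrist")
W,H=cloud(c);z=W[...,2];h,sa,v=H[...,0],H[...,1],H[...,2]
cc=W[...,:2]*1e3-[571.3,-105.4];ca=cc@[.2353,.9719];cb=cc@[.9719,-.2353]
r=((h<6)|(h>172))&(sa>130)&(v>50)&(z>.13)&(z<.17)&(abs(cb)<20);print("handle",np.percentile(ca[r],[.5,1,99]),[np.percentile(z[r&(abs(ca-q)<4)],60).round(4) for q in(22,40,60,76)])
E
```

```text
t 26.3 pos [585.1 -52.9 169.2] yawy -13.71 tilt [ 0. -0.] F [ 0.1  0.7 -0.6] op 47.0 ff 0.0
along 54.26901796531497 across 1.0902279913082076
collar 434 al [-16.7  33.1] ac [-12.2  22.9]
foot 521 al [-33.9  33.7] ac [-30.4  37.7]
saddle 193 al [-10.2  10.7] ac [-23.4  32.3]
handle [19.73728144 20.48425756 81.76399537] [np.float64(0.1583), np.float64(0.1566), np.float64(0.1543), np.float64(0.1525)]
```

play_rows(plan=[[0,0,-0.15,0,0,0,0.1],[0,0,-0.3,0,0,0,0.1],[0,0,-0.3,0,0,0,0.1],[0.2,0,-0.3,0,0,0,0.1],[0.3,0,-0.1,0,0,0,0.1],[0.3,0,0,0,0,0,0.1],[0,0,0,0,0,0,0.1],[0,0,0,0,0,0,0.1]])

```text
time_s: 27.2
ee_pos: [0.6077, 0.041, 0.3069]
tool_rot: [-2.469, -1.943, 0.001]
force: [0.3, -0.1, -0.8]
opening: 0.0474
finger_force: 0.0
```

```bash
python3 - <<'E'
from p import *
c=chk()
W,H=cloud(c);z=W[...,2];h,sa,v=H[...,0],H[...,1],H[...,2]
for lab,o,sg in(("loose",(571.3,-105.4),1),("twin",(524.2,-299.8),-1)):
    cc=W[...,:2]*1e3-o;ca=sg*(cc@[.2353,.9719]);cb=cc@[.9719,-.2353]
    r=((h<6)|(h>172))&(sa>130)&(v>50)&(z>.13)&(z<.17)&(abs(cb)<25)&(ca>0)&(ca<100)
    k=(sa<90)&(z>.14)&(z<.17)&(abs(cb)<14)&(ca<-17)&(ca>-45)
    print(lab,"handle",np.percentile(ca[r],[1,3,97]).round(1),[np.percentile(z[r&(abs(ca-q)<6)],80).round(4) for q in(24,45,70)],"tip",k.sum(),np.percentile(ca[k],[2,98]).round(1) if k.sum()>3 else 0)
cv2.imwrite("pics/fin.png",cv2.resize(c["image"][180:390,80:310,::-1],None,fx=2.6,fy=2.6,interpolation=cv2.INTER_CUBIC))
E
```

```text
t 27.2 pos [607.7  41.  306.9] yawy -13.6 tilt [-0.04 -0.03] F [ 0.3 -0.1 -0.8] op 47.4 ff 0.0
along 150.86868477366613 across 0.9082234942735425
collar 419 al [-16.8  15.9] ac [-10.9  22.6]
foot 512 al [-34.   34.1] ac [-29.6  38. ]
saddle 192 al [-10.3  10.6] ac [-24.3  32. ]
loose handle [23.5 24.6 78.2] [np.float64(0.158), np.float64(0.1555), np.float64(0.1523)] tip 25 [-28.9 -17.2]
twin handle [17.4 18.7 77.8] [np.float64(0.1616), np.float64(0.1616), np.float64(0.1617)] tip 26 [-31.2 -20.7]
```

View pics/fin.png

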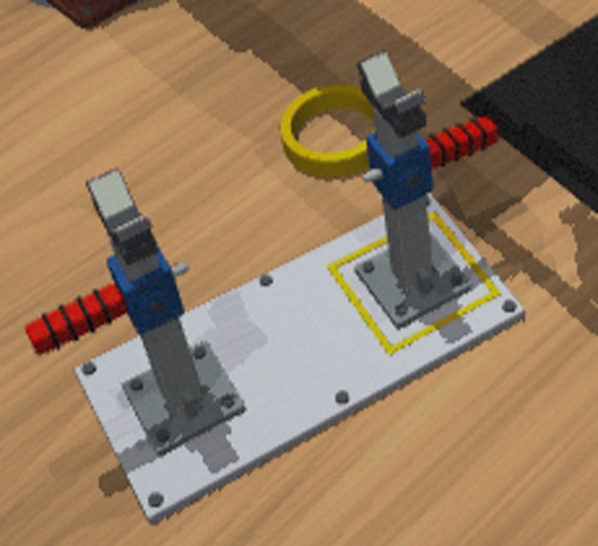

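The final view shows the support standing square inside the tape. The pin is through the collar (tip at 372,175) and its handle is against the far face (432,150). By the wrist readings the shoulder is within about 0.3 mm of the collar, allowing for the handle's slight droop in the 12 mm hole.

```bash
python3 -c "
from rig import arm
print(arm.hand_in())"
```

```text
the job is handed in; nothing more can be done
None
```

I handed the job in at about 27 s: the support stands square inside the taped square with its saddle drawn up level with the twin's. The lock pin is through both holes up to its handle (about 6° droop, roughly 0.3 mm from the collar), and the can, tape roll and disc were not touched.

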